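# Rake heaped caps into an even layer on the drying tray

### The arm

A 6-joint arm with a two-finger parallel gripper is mounted at the origin on a cart in front of the work surface, level with it; the furniture and walls round the work are solid. World frame = base frame: x ahead of the robot, y to its left, z up, the work surface at z = 0. Lengths are in mm, angles in rad, forces in N, time in s.
With the tool pointing down it reaches from about 375 to 900 mm from the base axis. Payload 3.1 kg.
Tool frame: the origin (TCP) lies between the finger pads; the fingertips stand 22 mm ahead of it and the grasp point (between the pads) lies 3 mm ahead of it (nose_length is the distance from the TCP to the fingertips, in mm); z points along the fingers, y is the direction in which the jaws open and shut (so a half turn about z gives the same grasp; the last joint's range is limited). The gripper opens to 87 mm and grips with 3 to 60 N. Pads are 19 mm wide; open, the fingers measure 117 mm over their backs; the gripper's body (75 mm by 190 mm) begins 51 mm behind the grasp point.
Start: joints at [1.024, 0.527, 1.433, -0, 1.181, -0.178], TCP at [224.686, 583.192, 244.548] pointing down, gripper open.
Joint ranges: [-3.08, 3.08], [-0.75, 2.2], [0.22, 2.44], [-1.43, 4.57], [0, 2.65], [-2.85, 2.85]. Speed limits (rad/s): [2.79, 2.79, 3.14, 3.14, 3.14, 3.14].

### API

Orientations are given as [roll, pitch, yaw] about the fixed x, y, z axes, in that order (R = Rz(yaw) Ry(pitch) Rx(roll)).
In Python, from plant import * gives the robot as it stands.
- The arm moves only by the tool jog_arm, never from a script. Its argument "rows" is text: rows parted by semicolons, each of 7 numbers parted by spaces: the turn, a rotation vector about the tool's x, y, z in rad, then the shift along the tool's x, y, z in mm, then the finger opening in mm, from 0 to 87. A call has exactly 10 rows; each row shifts and turns the pose as measured when the row begins, along the tool's axes as they then stand; what a row does not reach is not made up. A row lasts 1/8 s, in which the tool goes at most 62.5 mm and 10.7 degrees, less where a joint would pass 70% of its speed; a pose out of reach is approached as far as the arm can. A call is refused whole if a number of a shift passes 62.5 or a number of a turn 0.188, either way. A call with a gripper value outside its range is refused whole. The fingers move at their own pace and stop on an object; "force" is the grip in N (left out, the last holds). Time passes only in rows, so rows that do not move let the fingers close, or fill a call up. It gives the time, the measured TCP pose, the force and the opening at its end, in the units of the state.
- sense(): the state, without advancing time (a new reading comes with each control period).
- read_camera(name): name is "side" or "top" or "wrist"; returns the picture (420x560x3 uint8, blue, green, red); there is no depth.
- camera_info(name): a dict with "fx", "fy", "cx", "cy" (pixels), "extrinsics" (4x4, takes a point from world to camera coordinates). Camera axes: x right, y down, z forward; pixel columns grow to the right and rows downward; lengths in mm; the calibration is good to about 2 mm. The wrist camera is an equidistant fisheye: a pixel r from the principal point sees the ray r / f radians off the axis. A picture is of the moment at which its call begins: read the wrist's pose just before it. camera_info takes no time and is no camera call; for the wrist camera it gives the pose at the moment of the call.
- sign_off(): hands the job in, once; it reports no verdict.
The state is a dict: "t": time; "joint_pos": joint angles; "dq": joint speeds; "effort": joint torques, N m; "eef_pos": TCP position; "tool_rot": TCP orientation; "wrist_force": force on the tool from outside, world axes, zero at the start; "torque": the same for the moment, N m; "width": finger opening in mm.
Only numpy, scipy, OpenCV 4.12 (cv2) and the standard library are available. Lean on these libraries where they do the work, as an engineer would, in place of code of your own. Each camera call takes 0.05 s, during which the arm holds its last target. There are 200 camera calls.

### The job

Rinsed screw caps are heaped at the far end of the drying tray, some on top of others. Take the small rake, set its tines lightly on the bed behind the heap and, with the tines bearing gently on the bed (always under 25 N), draw caps towards you; also use the rake to push down those that lie on top, until all eight lie flat in one layer with at least two in each third of the tray's length. Move the caps only with the rake, leave the other things alone, and finally stand the rake upright on its rubber pad again and let go.

Things in the scene. Friction and masses are not known exactly. Their poses are not given: they have to be found in the camera images.
- tray: Fixed stainless drying tray, open on top, inside 264 mm long (x) by 116 mm wide (y), walls 4 mm thick. Origin on the bench under its centre; x points away from the robot to its far end, z up. Its thirds meet at x = -44 and +44 mm. Caps start heaped in the far third with about 34 mm of bare bed behind them: rows near x = 52 and 83 mm, columns near y = -34, 0, 34 mm.
- tray_rim (a point): Over the tray's middle at rim height, 46 mm above the tray's origin; axes as the tray. The level perforated bed plate in the tray has a height that differs from start to start: its top is 30 to 39 mm below this point, is not reported and has to be felt. It gives almost nothing: a millimetre too far down is some 25 N; a held rake may also slip a few millimetres in the grip.
- rake_grip (a point): Grip point of the hand rake, on the axis of its upright square wooden handle (18 x 18 mm, from 46 to 132 mm above the tine tips), 100 mm above the tine tips. The rake stands by itself on two rows of three steel tines. z points up the handle, x is the direction it is drawn in, y runs along the rows. Mass 0.12 to 0.2 kg.
- rake: The hand rake, 132 mm tall; origin at the middle of the tine tips, axes as rake_grip. The tines (5 mm thick, 30 mm long) fill 24 mm along x and 30 mm along y; the steel head over them is 26 mm (x) by 32 mm (y), from 30 to 40 mm above the tips.
- pad: Fixed black rubber pad on the bench, 100 mm (x) by 90 mm (y), 4 mm thick, on which the rake starts standing; origin in the middle of its underside, top 4 mm higher.
- vial_c: Bystander: small vial with a black lid, 28 x 28 x 55 mm, origin in the middle of its underside.
- stopper: Bystander: cork-brown stopper, 28 x 28 x 26 mm, origin in the middle of its underside.
- beaker: Bystander: clear beaker, 57 x 57 x 69 mm, origin in the middle of its underside.
- cap1_mid (a point): Centre of a round screw cap, 28 mm across and 14 mm high, 20 g, solid; at the start lying on the bed plate. z along its axis. All eight caps are alike.
- cap1: The same cap; origin in the middle of its base, 7 mm below the centre.
- cap2_mid (a point): Centre of a round screw cap, 28 mm across and 14 mm high, 20 g, solid; at the start lying on the bed plate. z along its axis. All eight caps are alike.
- cap2: The same cap; origin in the middle of its base, 7 mm below the centre.
- cap3_mid (a point): Centre of a round screw cap, 28 mm across and 14 mm high, 20 g, solid; at the start lying on the bed plate. z along its axis. All eight caps are alike.
- cap3: The same cap; origin in the middle of its base, 7 mm below the centre.
- cap4_mid (a point): Centre of a round screw cap, 28 mm across and 14 mm high, 20 g, solid; at the start lying on the bed plate. z along its axis. All eight caps are alike.
- cap4: The same cap; origin in the middle of its base, 7 mm below the centre.
- cap5_mid (a point): Centre of a round screw cap, 28 mm across and 14 mm high, 20 g, solid; at the start lying on the bed plate. z along its axis. All eight caps are alike.
- cap5: The same cap; origin in the middle of its base, 7 mm below the centre.
- cap6_mid (a point): Centre of a round screw cap, 28 mm across and 14 mm high, 20 g, solid; at the start lying on the bed plate. z along its axis. All eight caps are alike.
- cap6: The same cap; origin in the middle of its base, 7 mm below the centre.
- cap7_mid (a point): Centre of a round screw cap, 28 mm across and 14 mm high, 20 g, solid; at the start lying on top of two others. z along its axis. All eight caps are alike.
- cap7: The same cap; origin in the middle of its base, 7 mm below the centre.
- cap8_mid (a point): Centre of a round screw cap, 28 mm across and 14 mm high, 20 g, solid; at the start lying on top of two others. z along its axis. All eight caps are alike.
- cap8: The same cap; origin in the middle of its base, 7 mm below the centre.
Things that resemble listed ones, but are neither listed nor needed, are in the scene too. Leave any pink or turquoise look-alike of the cap1 alone.

How it is judged (in metres and radians):
On the way, in this order (a step that is already met when the one before it is completed fails the run):
1. the rake is lifted off its pad (z of rake in the frame of pad above 0.03 m), for 0.1 s.
2. the tines bear on the bed in the tray's far third (over 1 N), behind the heap (x of rake in the frame of tray between 0.085 and 0.132 m and y of rake in the frame of tray between -0.058 and 0.058 m and z of rake in the frame of tray below 0.02 m and contact force between rake and tray above 1 N), for 0.1 s.
3. the rake is drawn (faster than 10 mm/s) past the start of the middle third with its tines bearing on the bed (over 1 N) (x of rake in the frame of tray between -0.132 and 0.055 m and y of rake in the frame of tray between -0.058 and 0.058 m and z of rake in the frame of tray below 0.02 m and linear speed of rake above 0.01 m/s and contact force between rake and tray above 1 N), for 0.2 s.
At the end, for the whole second after the job is handed in: All eight caps are inside the tray, at rest, lying flat (within 0.3 rad) on the bed in one layer, with the centres of at least two caps in each third of its length; the rake stands upright (within 0.12 rad), at rest, on its pad, its middle within 40 mm (x) and 35 mm (y) of the pad's middle (((x of cap1_mid in the frame of tray between -0.132 and -0.044 m and (x of cap2_mid in the frame of tray between -0.132 and -0.044 m or x of cap3_mid in the frame of tray between -0.132 and -0.044 m or x of cap4_mid in the frame of tray between -0.132 and -0.044 m or x of cap5_mid in the frame of tray between -0.132 and -0.044 m or x of cap6_mid in the frame of tray between -0.132 and -0.044 m or x of cap7_mid in the frame of tray between -0.132 and -0.044 m or x of cap8_mid in the frame of tray between -0.132 and -0.044 m)) or (x of cap2_mid in the frame of tray between -0.132 and -0.044 m and (x of cap3_mid in the frame of tray between -0.132 and -0.044 m or x of cap4_mid in the frame of tray between -0.132 and -0.044 m or x of cap5_mid in the frame of tray between -0.132 and -0.044 m or x of cap6_mid in the frame of tray between -0.132 and -0.044 m or x of cap7_mid in the frame of tray between -0.132 and -0.044 m or x of cap8_mid in the frame of tray between -0.132 and -0.044 m)) or (x of cap3_mid in the frame of tray between -0.132 and -0.044 m and (x of cap4_mid in the frame of tray between -0.132 and -0.044 m or x of cap5_mid in the frame of tray between -0.132 and -0.044 m or x of cap6_mid in the frame of tray between -0.132 and -0.044 m or x of cap7_mid in the frame of tray between -0.132 and -0.044 m or x of cap8_mid in the frame of tray between -0.132 and -0.044 m)) or (x of cap4_mid in the frame of tray between -0.132 and -0.044 m and (x of cap5_mid in the frame of tray between -0.132 and -0.044 m or x of cap6_mid in the frame of tray between -0.132 and -0.044 m or x of cap7_mid in the frame of tray between -0.132 and -0.044 m or x of cap8_mid in the frame of tray between -0.132 and -0.044 m)) or (x of cap5_mid in the frame of tray between -0.132 and -0.044 m and (x of cap6_mid in the frame of tray between -0.132 and -0.044 m or x of cap7_mid in the frame of tray between -0.132 and -0.044 m or x of cap8_mid in the frame of tray between -0.132 and -0.044 m)) or (x of cap6_mid in the frame of tray between -0.132 and -0.044 m and (x of cap7_mid in the frame of tray between -0.132 and -0.044 m or x of cap8_mid in the frame of tray between -0.132 and -0.044 m)) or (x of cap7_mid in the frame of tray between -0.132 and -0.044 m and x of cap8_mid in the frame of tray between -0.132 and -0.044 m)) and ((x of cap1_mid in the frame of tray between -0.044 and 0.044 m and (x of cap2_mid in the frame of tray between -0.044 and 0.044 m or x of cap3_mid in the frame of tray between -0.044 and 0.044 m or x of cap4_mid in the frame of tray between -0.044 and 0.044 m or x of cap5_mid in the frame of tray between -0.044 and 0.044 m or x of cap6_mid in the frame of tray between -0.044 and 0.044 m or x of cap7_mid in the frame of tray between -0.044 and 0.044 m or x of cap8_mid in the frame of tray between -0.044 and 0.044 m)) or (x of cap2_mid in the frame of tray between -0.044 and 0.044 m and (x of cap3_mid in the frame of tray between -0.044 and 0.044 m or x of cap4_mid in the frame of tray between -0.044 and 0.044 m or x of cap5_mid in the frame of tray between -0.044 and 0.044 m or x of cap6_mid in the frame of tray between -0.044 and 0.044 m or x of cap7_mid in the frame of tray between -0.044 and 0.044 m or x of cap8_mid in the frame of tray between -0.044 and 0.044 m)) or (x of cap3_mid in the frame of tray between -0.044 and 0.044 m and (x of cap4_mid in the frame of tray between -0.044 and 0.044 m or x of cap5_mid in the frame of tray between -0.044 and 0.044 m or x of cap6_mid in the frame of tray between -0.044 and 0.044 m or x of cap7_mid in the frame of tray between -0.044 and 0.044 m or x of cap8_mid in the frame of tray between -0.044 and 0.044 m)) or (x of cap4_mid in the frame of tray between -0.044 and 0.044 m and (x of cap5_mid in the frame of tray between -0.044 and 0.044 m or x of cap6_mid in the frame of tray between -0.044 and 0.044 m or x of cap7_mid in the frame of tray between -0.044 and 0.044 m or x of cap8_mid in the frame of tray between -0.044 and 0.044 m)) or (x of cap5_mid in the frame of tray between -0.044 and 0.044 m and (x of cap6_mid in the frame of tray between -0.044 and 0.044 m or x of cap7_mid in the frame of tray between -0.044 and 0.044 m or x of cap8_mid in the frame of tray between -0.044 and 0.044 m)) or (x of cap6_mid in the frame of tray between -0.044 and 0.044 m and (x of cap7_mid in the frame of tray between -0.044 and 0.044 m or x of cap8_mid in the frame of tray between -0.044 and 0.044 m)) or (x of cap7_mid in the frame of tray between -0.044 and 0.044 m and x of cap8_mid in the frame of tray between -0.044 and 0.044 m)) and ((x of cap1_mid in the frame of tray between 0.044 and 0.132 m and (x of cap2_mid in the frame of tray between 0.044 and 0.132 m or x of cap3_mid in the frame of tray between 0.044 and 0.132 m or x of cap4_mid in the frame of tray between 0.044 and 0.132 m or x of cap5_mid in the frame of tray between 0.044 and 0.132 m or x of cap6_mid in the frame of tray between 0.044 and 0.132 m or x of cap7_mid in the frame of tray between 0.044 and 0.132 m or x of cap8_mid in the frame of tray between 0.044 and 0.132 m)) or (x of cap2_mid in the frame of tray between 0.044 and 0.132 m and (x of cap3_mid in the frame of tray between 0.044 and 0.132 m or x of cap4_mid in the frame of tray between 0.044 and 0.132 m or x of cap5_mid in the frame of tray between 0.044 and 0.132 m or x of cap6_mid in the frame of tray between 0.044 and 0.132 m or x of cap7_mid in the frame of tray between 0.044 and 0.132 m or x of cap8_mid in the frame of tray between 0.044 and 0.132 m)) or (x of cap3_mid in the frame of tray between 0.044 and 0.132 m and (x of cap4_mid in the frame of tray between 0.044 and 0.132 m or x of cap5_mid in the frame of tray between 0.044 and 0.132 m or x of cap6_mid in the frame of tray between 0.044 and 0.132 m or x of cap7_mid in the frame of tray between 0.044 and 0.132 m or x of cap8_mid in the frame of tray between 0.044 and 0.132 m)) or (x of cap4_mid in the frame of tray between 0.044 and 0.132 m and (x of cap5_mid in the frame of tray between 0.044 and 0.132 m or x of cap6_mid in the frame of tray between 0.044 and 0.132 m or x of cap7_mid in the frame of tray between 0.044 and 0.132 m or x of cap8_mid in the frame of tray between 0.044 and 0.132 m)) or (x of cap5_mid in the frame of tray between 0.044 and 0.132 m and (x of cap6_mid in the frame of tray between 0.044 and 0.132 m or x of cap7_mid in the frame of tray between 0.044 and 0.132 m or x of cap8_mid in the frame of tray between 0.044 and 0.132 m)) or (x of cap6_mid in the frame of tray between 0.044 and 0.132 m and (x of cap7_mid in the frame of tray between 0.044 and 0.132 m or x of cap8_mid in the frame of tray between 0.044 and 0.132 m)) or (x of cap7_mid in the frame of tray between 0.044 and 0.132 m and x of cap8_mid in the frame of tray between 0.044 and 0.132 m)) and x of cap1_mid in the frame of tray between -0.132 and 0.132 m and y of cap1_mid in the frame of tray between -0.058 and 0.058 m and z of each of cap1_mid, cap2_mid, cap3_mid, cap4_mid, cap5_mid, cap6_mid, cap7_mid, cap8_mid in the frame of tray below 0.0265 m and angle between the z axis of each of cap1_mid, cap2_mid, cap3_mid, cap4_mid, cap5_mid, cap6_mid, cap7_mid, cap8_mid and the z axis of tray, either way round below 0.3 rad and linear speed of each of cap1, cap2, cap3, cap4, cap5, cap6, cap7, cap8, rake below 0.02 m/s and x of cap2_mid in the frame of tray between -0.132 and 0.132 m and y of cap2_mid in the frame of tray between -0.058 and 0.058 m and x of cap3_mid in the frame of tray between -0.132 and 0.132 m and y of cap3_mid in the frame of tray between -0.058 and 0.058 m and x of cap4_mid in the frame of tray between -0.132 and 0.132 m and y of cap4_mid in the frame of tray between -0.058 and 0.058 m and x of cap5_mid in the frame of tray between -0.132 and 0.132 m and y of cap5_mid in the frame of tray between -0.058 and 0.058 m and x of cap6_mid in the frame of tray between -0.132 and 0.132 m and y of cap6_mid in the frame of tray between -0.058 and 0.058 m and x of cap7_mid in the frame of tray between -0.132 and 0.132 m and y of cap7_mid in the frame of tray between -0.058 and 0.058 m and x of cap8_mid in the frame of tray between -0.132 and 0.132 m and y of cap8_mid in the frame of tray between -0.058 and 0.058 m and x of rake in the frame of pad between -0.04 and 0.04 m and y of rake in the frame of pad between -0.035 and 0.035 m and z of rake in the frame of pad between -0.002 and 0.008 m and angle between rake's own z axis and vertical below 0.12 rad); the robot touches nothing.
It fails at once if the rake presses on the tray or its bed with 25 N or more (contact force between rake and tray above 25 N).
It fails at once if the gripper's fingers touch a cap (contact force between the fingers and cap1 above 0.5 N or contact force between the fingers and cap2 above 0.5 N or contact force between the fingers and cap3 above 0.5 N or contact force between the fingers and cap4 above 0.5 N or contact force between the fingers and cap5 above 0.5 N or contact force between the fingers and cap6 above 0.5 N or contact force between the fingers and cap7 above 0.5 N or contact force between the fingers and cap8 above 0.5 N).
It fails at once if a bystander (vial, stopper, beaker) is moved by more than 20 mm (distance of any of vial_c, stopper, beaker from where it was at the start of the episode above 0.02 m).
It also fails if it takes over 72 s, if anything falls off the work surface, if the arm or the gripper's body presses on something with over 40 N, if the wrist force passes 120 N, or if a joint passes its speed limit or range.

## Working session

There is one attempt and no reset: what is moved stays moved. The work goes in short steps, Python scripts to look and compute and a tool call to move; the robot and the scene stay as the last step left them, time stands still between calls to the robot, and variables do not carry over. Pictures are saved under pics/ and viewed, about 8 in all and at most 12, crops included, and the job is handed in when it is done.

Besides the shell and the picture viewer there is one more tool, called in YAML: its name, and indented under it one key for each argument. jog_arm: Moves the arm, as the interface text tells. Its arguments: {"type":"object","properties":{"rows":{"type":"string"},"force":{"type":"number"}},"required":["rows"]}

```bash
ls; mkdir -p pics
python3 - <<'E'
from plant import *
import cv2
s=sense(); print(s)
for n in("top","side"):
    cv2.imwrite(f"pics/{n}0.png",read_camera(n)); c=camera_info(n); print(n,c)
E
```

```text
pics
{'t': 0.0, 'joint_pos': array([ 1.02451100e+00,  5.28520701e-01,  1.43387061e+00,  1.70626191e-06,
        1.18141304e+00, -1.78487574e-01]), 'dq': array([ 6.79853228e-05,  1.00412828e-03, -2.57235251e-04, -4.53561357e-05,
       -3.62730785e-04, -6.70875317e-04]), 'effort': array([ 1.72716004e-04, -4.40037382e+01, -1.76598573e+01,  6.34344388e-02,
        5.81102434e-02, -1.35450655e-04]), 'eef_pos': array([224.33368323, 582.62730146, 243.54816686]), 'tool_rot': array([-3.13941637e+00, -3.94220284e-04,  2.77379382e+00]), 'wrist_force': array([ 0.09906072,  0.18007133, -0.08342655]), 'torque': array([ 0.0081846 , -0.02527823,  0.0031472 ]), 'width': 87.0725611095078}
top {'fx': 482.587643378427, 'fy': 482.587643378427, 'cx': 280.50429260627936, 'cy': 199.50603076693977, 'extrinsics': array([[ 1.49435714e-02, -9.99877303e-01,  4.69768690e-03,
         1.46687389e+02],
       [-9.96584299e-01, -1.52756511e-02, -8.11565743e-02,
         5.38587422e+02],
       [ 8.12183769e-02, -3.46887195e-03, -9.96690294e-01,
         1.29294296e+03],
       [ 0.00000000e+00,  0.00000000e+00,  0.00000000e+00,
         1.00000000e+00]])}
side {'fx': 471.39097101916195, 'fy': 471.39097101916195, 'cx': 275.95898085100134, 'cy': 212.8770547387742, 'extrinsics': array([[ 7.20873688e-01,  6.92904338e-01, -1.49901606e-02,
        -4.89856777e+02],
       [ 5.32009668e-01, -5.67087575e-01, -6.28790422e-01,
        -1.13364950e+02],
       [-4.44192345e-01,  4.45303560e-01, -7.77430319e-01,
         1.18340068e+03],
       [ 0.00000000e+00,  0.00000000e+00,  0.00000000e+00,
         1.00000000e+00]])}
```

View pics/top0.png

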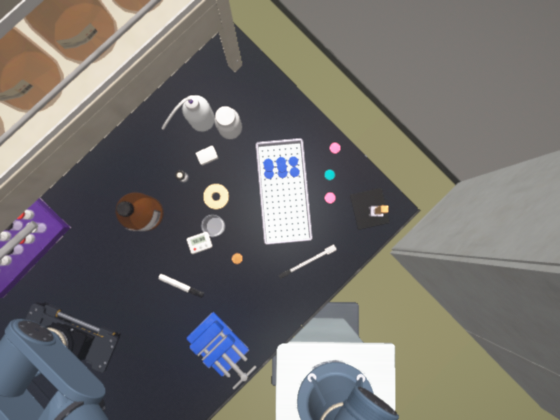

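View pics/side0.png

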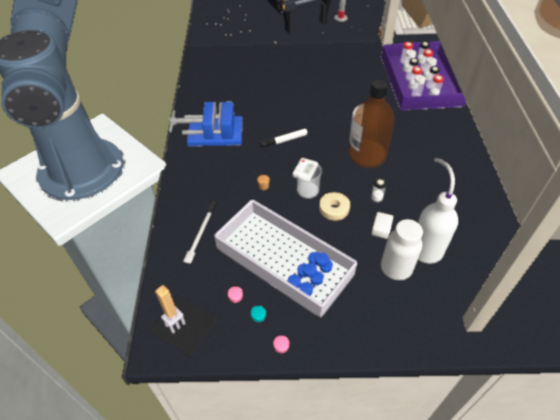

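The top view shows the tray at (257–311, 139–244), with the blue heap at its far end around (281,167). The rake stands on the black pad at (378,211). Pink and turquoise look-alikes lie outside the tray at (335,148), (329,175) and (330,198). I'll enlarge the tray and rake.

```bash
cat > h.py <<'E'
from plant import *
import cv2, numpy as np
from scipy.spatial.transform import Rotation as R
def crop(name,x0,y0,x1,y1,k,fn,img=None):
    im=read_camera(name) if img is None else img
    cv2.imwrite("pics/"+fn,cv2.resize(im[y0:y1,x0:x1],None,fx=k,fy=k,interpolation=cv2.INTER_CUBIC))
def pix(name,u,v,z):
    c=camera_info(name);E=np.array(c["extrinsics"]);d=E[:3,:3].T@[(u-c["cx"])/c["fx"],(v-c["cy"])/c["fy"],1]
    o=-E[:3,:3].T@E[:3,3];return o+d*(z-o[2])/d[2]
def proj(name,p):
    c=camera_info(name);E=np.array(c["extrinsics"]);q=E[:3,:3]@p+E[:3,3]
    return q[:2]/q[2]*c["fx"]+[c["cx"],c["cy"]]
E
python3 - <<'E'
from h import *
a=cv2.imread("pics/top0.png");b=cv2.imread("pics/side0.png")
A=cv2.resize(a[130:255,245:325],None,fx=4.6,fy=4.6,interpolation=cv2.INTER_CUBIC)
B=cv2.resize(a[180:240,345:425],None,fx=4.6,fy=4.6,interpolation=cv2.INTER_CUBIC)
C=cv2.resize(b[275:345,140:220],None,fx=4.6,fy=4.6,interpolation=cv2.INTER_CUBIC)
o=np.zeros((598,A.shape[1]+B.shape[1],3),np.uint8);o[:A.shape[0],:A.shape[1]]=A;o[:276,A.shape[1]:]=B;o[276:276+322,A.shape[1]:]=C
cv2.imwrite("pics/c1.png",o);print(A.shape,B.shape,C.shape)
for u,v in[(257,142),(301,139),(311,242),(264,244)]:print(pix("top",u,v,46))
E
```

```text
(575, 368, 3) (276, 368, 3) (322, 368, 3)
[689.02044262 220.65468709  46.        ]
[699.11752452 102.00213936  46.        ]
[422.38216447  72.26575703  46.        ]
[415.23755916 196.91291956  46.        ]
```

View pics/c1.png

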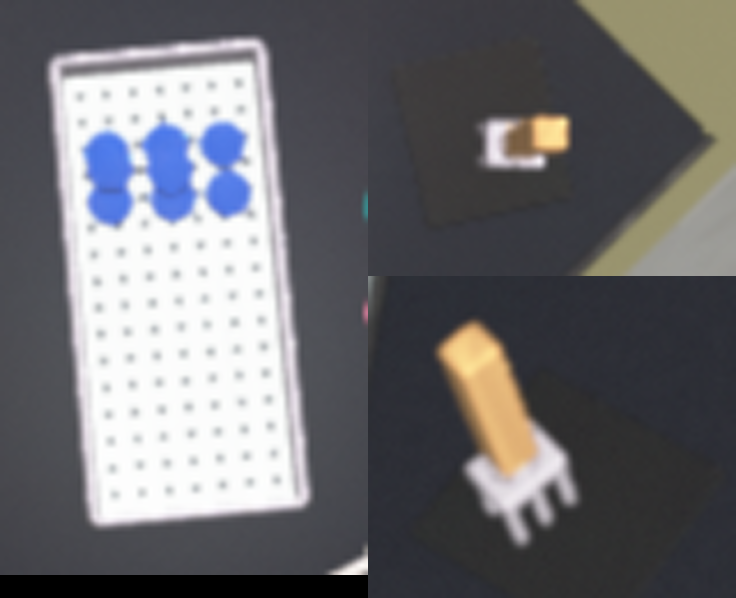

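Run:
```python
from h import *
f=lambda x,y,z:pix("top",245+x/4.6,130+y/4.6,z)
T=np.array([f(*p,46) for p in[(52,60),(265,40),(308,500),(92,522)]])
print(T.round(1),T.mean(0)); d=(T[0]+T[1]-T[2]-T[3])/2;e=(T[0]+T[3]-T[1]-T[2])/2
print("len",np.linalg.norm(d),np.arctan2(d[1],d[0]),"wid",np.linalg.norm(e),np.arctan2(-e[0],e[1]))
g=lambda x,y,z:pix("top",345+(x-368)/4.6,180+y/4.6,z)
P=np.array([g(*p,4) for p in[(397,65),(537,38),(572,195),(430,225)]]);print("pad",P.round(1),P.mean(0))
print("handle top",g(551,134,136))
H=np.array([g(*p,136) for p in[(532,118),(568,116),(570,150),(534,152)]]);print(H.round(1),H.mean(0))
k=lambda x,y,z:pix("side",140+(x-368)/4.6,275+(y-276)/4.6,z)
H=np.array([k(*p,136) for p in[(474,322),(502,344),(465,369),(438,350)]]);print("side",H.round(1),H.mean(0))
H=np.array([k(*p,44) for p in[(465,468),(497,503),(568,460)]]);print("head",H.round(1))
H=np.array([k(*p,6) for p in[(520,543),(546,523),(572,503)]]);print("tines",H.round(1))
C=np.array([k(*p,46) for p in[(0,0)]])
for n,p in [("top",np.r_[T.mean(0)[:2],46])]:print(proj("side",p))
# side corners of tray check
for p in T:print("tray corner in side",proj("side",p))
for p in P:print("pad corner in side crop",(proj("side",p)-[140,275])*4.6+[368,276])
```

```text
[[686.1 222.5  46. ]
 [700.   97.7  46. ]
 [431.2  69.8  46. ]
 [416.7 194.3  46. ]] [558.49432499 146.05956785  46.        ]
len 270.62502168731663 0.10373773150614755 wid 125.4486993129072 0.11339416301593082
pad [[ 555.6  -40.7    4. ]
 [ 573.3 -125.     4. ]
 [ 479.1 -145.8    4. ]
 [ 459.9  -60.8    4. ]] [516.99145713 -93.06161889   4.        ]
handle top [ 506.96249773 -104.17721735  136.        ]
[[ 515.5  -93.9  136. ]
 [ 516.8 -113.4  136. ]
 [ 498.5 -114.4  136. ]
 [ 497.1  -95.   136. ]] [ 506.96825691 -104.17762496  136.        ]
side [[ 505.   -95.7  136. ]
 [ 520.1  -94.3  136. ]
 [ 518.4 -110.2  136. ]
 [ 504.8 -112.2  136. ]] [ 512.05447019 -103.12483689  136.        ]
head [[ 499.8 -119.4   44. ]
 [ 521.3 -120.    44. ]
 [ 527.3  -88.5   44. ]]
tines [[ 522.5 -118.2    6. ]
 [ 523.4 -105.2    6. ]
 [ 524.2  -92.1    6. ]]
[282.4404043  248.06592776]
tray corner in side [355.14462292 261.21025682]
tray corner in side [319.74234226 306.46214275]
tray corner in side [213.23448993 235.56076855]
tray corner in side [250.98949572 199.03683298]
pad corner in side crop [714.83342555 470.73338392]
pad corner in side crop [586.45852409 638.21842946]
pad corner in side crop [403.55383234 522.81793263]
pad corner in side crop [535.32689349 363.30393707]
```

```bash
cat >> h.py <<'E'
def plan(tgt,yaw,n,w=87,q=1):
    "rows from the present pose to tgt (down-pointing, given yaw) in n equal rows"
    s=sense();p=np.array(s["eef_pos"]);Rc=R.from_euler("xyz",s["tool_rot"]);Rt=R.from_euler("xyz",[np.pi,0,yaw])
    rv=(Rc.inv()*Rt).as_rotvec();d=(np.array(tgt)-p)/n;out=[]
    for i in range(n):
        t=Rc.inv().apply(d);out.append(" ".join(f"{v:.3f}" for v in rv/n)+" "+" ".join(f"{v:.{q}f}" for v in t)+f" {w}")
        Rc=Rc*R.from_rotvec(rv/n)
    print(f"t={s['t']:.2f} p={p.round(1)} rpy={np.round(s['tool_rot'],3)} F={np.round(s['wrist_force'],1)} w={s['width']:.1f}");print("; ".join(out))
def rel(t,tray):  # tray frame -> world xy ; tray=(x,y,yaw)
    c,s=np.cos(tray[2]),np.sin(tray[2]);return np.array([tray[0]+c*t[0]-s*t[1],tray[1]+s*t[0]+c*t[1]])
E
python3 - <<'E'
from h import *
plan([505,-60,260],1.5,14)
b=cv2.imread("pics/side0.png")
crop("side",200,190,370,320,4.6,"c2.png",b)
E
```

```text
t=0.10 p=[224.4 582.7 243.7] rpy=[-3.14  -0.     2.774] F=[-0.3  0.7 -0.9] w=87.2
-0.000 0.000 0.091 -35.2 -35.6 -1.1 87; -0.000 0.000 0.091 -38.3 -32.3 -1.1 87; -0.000 0.000 0.091 -41.1 -28.7 -1.1 87; -0.000 0.000 0.091 -43.5 -24.8 -1.1 87; -0.000 0.000 0.091 -45.6 -20.8 -1.1 87; -0.000 0.000 0.091 -47.3 -16.5 -1.1 87; -0.000 0.000 0.091 -48.6 -12.2 -1.1 87; -0.000 0.000 0.091 -49.5 -7.7 -1.2 87; -0.000 0.000 0.091 -50.0 -3.2 -1.2 87; -0.000 0.000 0.091 -50.1 1.4 -1.2 87; -0.000 0.000 0.091 -49.7 5.9 -1.2 87; -0.000 0.000 0.091 -49.0 10.4 -1.2 87; -0.000 0.000 0.091 -47.8 14.8 -1.2 87; -0.000 0.000 0.091 -46.3 19.1 -1.2 87
```

View pics/c2.png

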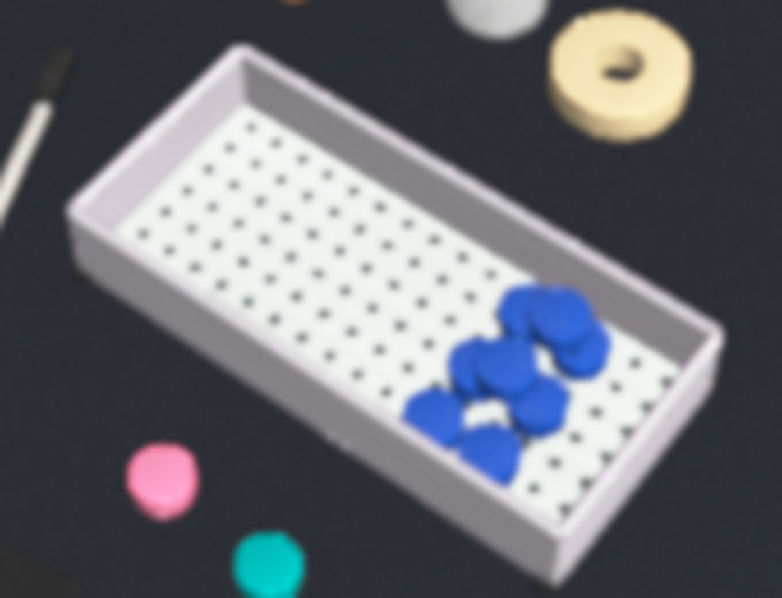

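jog_arm:
  rows: "0 0 0.09 -35 -36 -1 87; 0 0 0.09 -38 -32 -1 87; 0 0 0.09 -41 -29 -1 87; 0 0 0.09 -43 -25 -1 87; 0 0 0.09 -46 -21 -1 87; 0 0 0.09 -47 -16 -1 87; 0 0 0.09 -49 -12 -1 87; 0 0 0.09 -50 -8 -1 87; 0 0 0.09 -50 -3 -1 87; 0 0 0.09 -50 1 -1 87"
  force: 40

```text
t: 1.35
eef_pos: [424.6, 110.5, 251.7]
tool_rot: [-3.139, 0.002, 1.852]
wrist_force: [0.0, -0.6, 0.4]
width: 87.1
```

Run:
```python
from h import *
from scipy.optimize import least_squares
g=lambda x,y,x0,y0,n,z:pix(n,x0+(x+.5)/4.6-.5,y0+(y+.5)/4.6-.5,z)
for n,pts,x0,y0 in[("top",[(52,60),(265,40),(308,500),(92,522)],245,130),("side",[(722,332),(562,535),(70,210),(240,45)],200,190)]:
    T=np.array([g(*p,x0,y0,n,46) for p in pts]);d=(T[0]+T[1]-T[2]-T[3])/2;e=(T[0]+T[3]-T[1]-T[2])/2
    print(n,T.mean(0).round(1),np.linalg.norm(d),np.linalg.norm(e),np.arctan2(d[1],d[0]),np.arctan2(-e[0],e[1]))
for n,p,x0,y0 in[("top",(551-368,134),345,180),("side",(470-368,346-276),140,275)]:print(g(*p,x0,y0,n,136))
plan([505,-60,260],1.5,5)
```

```text
top [559.5 147.1  46. ] 270.66110380885283 125.45536340854915 0.10379684197466048 0.1134054088418577
side [560.7 148.   46. ] 271.1957109891289 122.93384148399237 0.10547705817754549 0.11141245416195004
[ 507.92166918 -103.20666305  136.        ]
[ 510.96343265 -103.02071756  136.        ]
t=1.35 p=[424.6 110.5 251.7] rpy=[-3.139e+00  2.000e-03  1.852e+00] F=[ 0.  -0.6  0.4] w=87.1
-0.000 0.000 0.070 -37.2 6.0 -1.6 87; -0.000 0.000 0.070 -36.7 8.6 -1.6 87; -0.000 0.000 0.070 -36.0 11.1 -1.6 87; -0.000 0.000 0.070 -35.1 13.6 -1.6 87; -0.000 0.000 0.070 -34.1 16.1 -1.7 87
```

Run:
```python
from h import *
plan([509.5,-103,200],1.5,6)
```

```text
t=1.35 p=[424.6 110.5 251.7] rpy=[-3.139e+00  2.000e-03  1.852e+00] F=[ 0.  -0.6  0.4] w=87.1
-0.000 0.000 0.059 -38.1 3.7 8.7 87; -0.000 0.000 0.059 -37.8 6.0 8.7 87; -0.000 0.000 0.059 -37.4 8.2 8.7 87; -0.000 0.000 0.059 -36.9 10.3 8.6 87; -0.000 0.000 0.059 -36.2 12.5 8.6 87; -0.000 0.000 0.059 -35.4 14.6 8.6 87
```

jog_arm:
  rows: "0 0 0.059 -38 4 8 87; 0 0 0.059 -38 6 8 87; 0 0 0.059 -37 8 8 87; 0 0 0.059 -37 10 8 87; 0 0 0.059 -36 12 8 87; 0 0 0.059 -35 14 8 87; 0 0 0 0 0 0 87; 0 0 0 0 0 0 87; 0 0 0 0 0 0 87; 0 0 0 0 0 0 87"

```text
t: 2.6
eef_pos: [507.6, -111.3, 201.2]
tool_rot: [-3.137, 0.0, 1.481]
wrist_force: [0.0, -0.4, -0.4]
width: 87.2
```

Run:
```python
from h import *
s=sense();print(s["eef_pos"],s["tool_rot"])
c=camera_info("wrist");print(c)
cv2.imwrite("pics/w1.png",read_camera("wrist"))
```

```text
[ 507.58137854 -111.28177097  201.17349572] [-3.13698422e+00  3.27388420e-04  1.48139063e+00]
{'fx': 325.19226210127806, 'fy': 325.19226210127806, 'cx': 280.6213802280866, 'cy': 206.80310055154857, 'extrinsics': array([[ 9.95999106e-01, -8.92478507e-02, -4.53898283e-03,
        -5.14517733e+02],
       [-8.42368603e-02, -9.54607409e-01,  2.85707623e-01,
        -8.55815615e+01],
       [-2.98317380e-02, -2.84182188e-01, -9.58306084e-01,
         3.33221857e+02],
       [ 0.00000000e+00,  0.00000000e+00,  0.00000000e+00,
         1.00000000e+00]])}
```

View pics/w1.png

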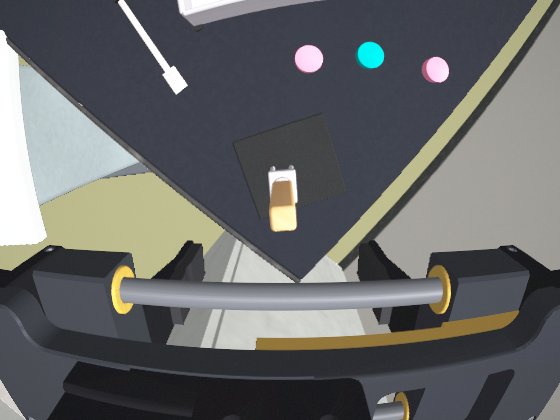

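The wrist view shows the rake handle's top at about (284,218), inside the jaw span, and the pad with corners (320,113), (234,143), (260,218) and (346,188). I'll convert these to positions.

```bash
cat >> h.py <<'E'
def wpix(u,v,z,c=None):
    c=c or camera_info("wrist");E=np.array(c["extrinsics"]);q=np.array([u-c["cx"],v-c["cy"]]);r=np.hypot(*q);a=r/c["fx"]
    d=E[:3,:3].T@np.r_[q/r*np.sin(a),np.cos(a)];o=-E[:3,:3].T@E[:3,3];return o+d*(z-o[2])/d[2]
E
python3 - <<'E'
from h import *
im=cv2.imread("pics/w1.png");crop("wrist",215,100,355,240,4,"w1c.png",im)
for p in[(270,206),(297,205),(297,229),(271,232),(283.5,218)]:print(wpix(*p,136).round(1))
P=np.array([wpix(*p,4) for p in[(320,113),(234,143),(260,218),(346,188)]]);print(P.round(1),P.mean(0))
E
```

```text
[501.9 -92.7 136. ]
[519.7 -93.5 136. ]
[ 518.4 -110.4  136. ]
[ 500.7 -111.   136. ]
[ 510.  -101.7  136. ]
[[ 554.   -36.3    4. ]
 [ 462.4  -59.5    4. ]
 [ 481.  -143.7    4. ]
 [ 576.9 -118.1    4. ]] [518.58592526 -89.41464908   4.        ]
```

View pics/w1c.png

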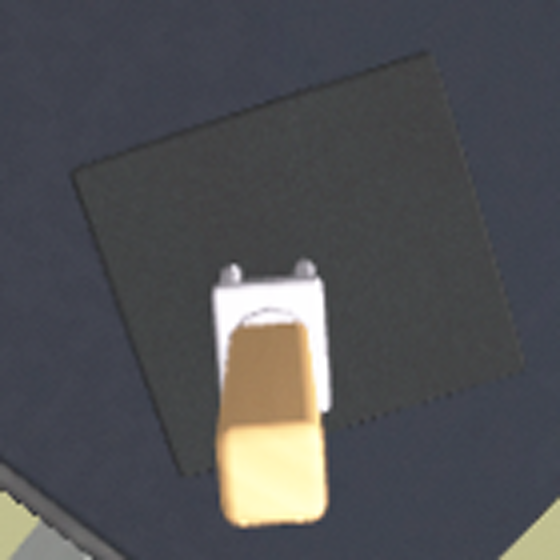

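Run:
```python
from h import *
plan([510,-102,108],1.54,1)
```

```text
t=2.65 p=[ 507.6 -111.3  201.2] rpy=[-3.137  0.     1.481] F=[-0.1  0.6  0.4] w=86.9
-0.005 0.000 -0.059 9.5 2.0 93.2 87
```

jog_arm:
  rows: "-0.005 0 -0.059 9.5 2 0 87; 0 0 0 0 0 30 87; 0 0 0 0 0 30 87; 0 0 0 0 0 22 87; 0 0 0 0 0 11 87; 0 0 0 0 0 0 87; 0 0 0 0 0 0 10; 0 0 0 0 0 0 10; 0 0 0 0 0 0 10; 0 0 0 0 0 0 10"
  force: 50

```text
t: 3.9
eef_pos: [513.8, -99.7, 110.9]
tool_rot: [3.131, 0.004, 1.548]
wrist_force: [0.2, -0.4, 0.2]
width: 54.8
```

jog_arm:
  rows: "0 0 0 0 0 0 10; 0 0 0 0 0 0 10; 0 0 0 0 0 0 10; 0 0 0 0 0 0 10; 0 0 0 0 0 0 10; 0 0 0 0 0 0 10; 0 0 0 0 0 0 10; 0 0 0 0 0 -20 10; 0 0 0 0 0 -30 10; 0 0 0 0 0 0 10"

```text
t: 5.15
eef_pos: [512.5, -99.2, 160.9]
tool_rot: [3.133, 0.003, 1.548]
wrist_force: [-0.3, 0.5, -1.3]
width: 17.5
```

Run:
```python
from h import *
T=(560,147.5,0.108)
print(rel((115,0),T),rel((115,-17),T))
plan([*rel((115,-17),T),200],np.pi/2+.108,6,10)
```

```text
[674.32997165 159.8958696 ] [676.16240454 142.99491727]
t=5.15 p=[512.5 -99.2 160.9] rpy=[3.133e+00 3.000e-03 1.548e+00] F=[-0.3  0.5 -1.3] w=17.5
0.001 0.001 -0.022 41.0 26.4 -6.4 10; 0.001 0.001 -0.022 40.4 27.3 -6.4 10; 0.001 0.001 -0.022 39.8 28.2 -6.4 10; 0.001 0.001 -0.022 39.2 29.0 -6.5 10; 0.001 0.001 -0.022 38.5 29.8 -6.5 10; 0.001 0.001 -0.022 37.9 30.7 -6.5 10
```

```bash
cat >> h.py <<'E'
T=(560,147.5,0.108); YAW=np.pi/2+.108
def go(tx,ty,tips,n,w=10,q=1,H=107):
    "target of rake in tray frame (mm), tips height in world"
    plan([*rel((tx,ty+2.5),T),tips+H],YAW,n,w,q)
def where(H=107):
    s=sense();d=np.array(s["eef_pos"][:2])-T[:2];c,k=np.cos(T[2]),np.sin(T[2])
    print("rake in tray",np.round([c*d[0]+k*d[1],-k*d[0]+c*d[1]-2.5],1),"tips z",round(s["eef_pos"][2]-H,2),"t",round(s["t"],2),"F",np.round(s["wrist_force"],1),"M",np.round(s["torque"],2),"w",round(s["width"],1),"rpy",np.round(s["tool_rot"],3))
E
python3 - <<'E'
from h import *
go(115,-34,60,6)
E
```

```text
t=5.15 p=[512.5 -99.2 160.9] rpy=[3.133e+00 3.000e-03 1.548e+00] F=[-0.3  0.5 -1.3] w=17.5
0.001 0.001 -0.022 38.6 26.7 -0.9 10; 0.001 0.001 -0.022 38.0 27.5 -0.9 10; 0.001 0.001 -0.022 37.4 28.3 -0.9 10; 0.001 0.001 -0.022 36.8 29.1 -1.0 10; 0.001 0.001 -0.022 36.1 29.9 -1.0 10; 0.001 0.001 -0.022 35.5 30.7 -1.0 10
```

jog_arm:
  rows: "0 0 -0.02 38 27 -8 10; 0 0 -0.022 38 27 -4 10; 0.002 0.001 -0.022 37 28 0 10; 0.002 0.001 -0.022 37 29 0 10; 0.002 0.001 -0.022 36 30 0 10; 0.002 0 -0.022 35 31 0 10; 0 0 0 0 0 0 10; 0 0 0 0 0 0 10; 0 0 0 0 0 0 10; 0 0 0 0 0 0 10"
  force: 60

```text
t: 6.4
eef_pos: [675.1, 131.3, 158.0]
tool_rot: [-3.121, -0.001, 1.677]
wrist_force: [0.8, -0.7, -1.1]
width: 17.8
```

Run:
```python
from h import *
where();go(115,-34,60,1)
c=camera_info("wrist");im=read_camera("wrist");crop("wrist",0,0,560,420,1.4,"w2.png",im);print(np.array(c["extrinsics"]).tolist())
```

```text
rake in tray [112.7 -31. ] tips z 50.97 t 6.4 F [ 0.8 -0.7 -1.1] M [-0.09 -0.    0.02] w 17.8 rpy [-3.121e+00 -1.000e-03  1.677e+00]
t=6.40 p=[675.1 131.3 158. ] rpy=[-3.121e+00 -1.000e-03  1.677e+00] F=[ 0.8 -0.7 -1.1] w=17.8
-0.021 -0.001 -0.002 -3.0 2.1 -9.1 10
[[0.9941508120692928, 0.10603417767043972, -0.020516238147402704, -681.7851476636063], [0.10748057539134448, -0.9527253802993264, 0.2841870434186794, 43.01874197921393], [0.010587198662197428, -0.2847298770752, -0.9585493249307676, 338.5870251046557], [0.0, 0.0, 0.0, 1.0]]
```

View pics/w2.png

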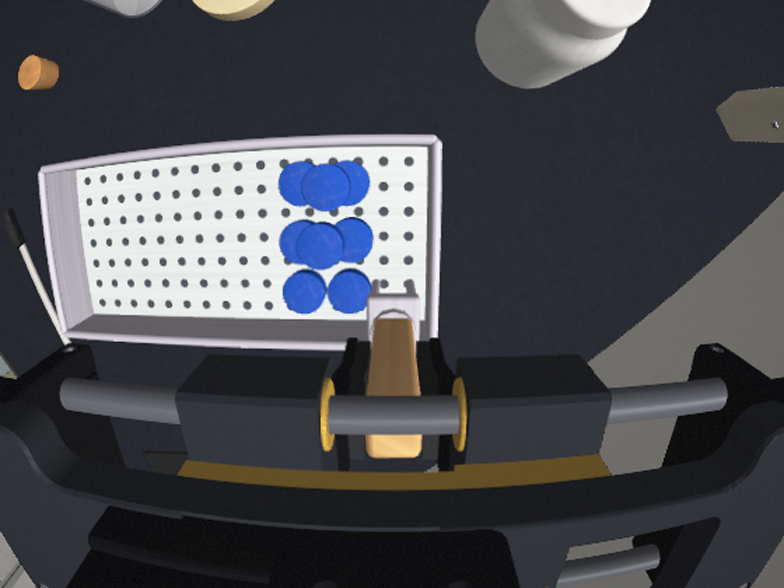

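jog_arm:
  rows: "-0.021 0 0 -3 2 0 10; 0 0 0 0 0 0 10; 0 0 0 0 0 0 10; 0 0 0 0 0 5 10; 0 0 0 0 0 5 10; 0 0 0 0 0 5 10; 0 0 0 0 0 0 10; 0 0 0 0 0 0 10; 0 0 0 0 0 0 10; 0 0 0 0 0 0 10"

```text
t: 7.7
eef_pos: [677.6, 127.2, 142.5]
tool_rot: [3.139, -0.001, 1.675]
wrist_force: [-0.3, 0.2, -1.4]
width: 18.0
```

Run:
```python
from h import *
where();go(114.5,-34,20,1)
```

```text
rake in tray [114.8 -35.3] tips z 35.5 t 7.7 F [-0.3  0.2 -1.4] M [-0.11  0.07  0.03] w 18.0 rpy [ 3.139e+00 -1.000e-03  1.675e+00]
t=7.70 p=[677.6 127.2 142.5] rpy=[ 3.139e+00 -1.000e-03  1.675e+00] F=[-0.3  0.2 -1.4] w=18.0
0.002 -0.001 -0.003 1.3 -0.3 15.5 10
```

jog_arm:
  rows: "0 0 0 1 0 5 10; 0 0 0 0 0 5 10; 0 0 0 0 0 4 10; 0 0 0 0 0 0 10; 0 0 0 0 0 0.6 10; 0 0 0 0 0 0.6 10; 0 0 0 0 0 0.6 10; 0 0 0 0 0 0.6 10; 0 0 0 0 0 0.6 10; 0 0 0 0 0 0.6 10"

```text
t: 8.95
eef_pos: [677.8, 128.3, 124.0]
tool_rot: [3.139, -0.001, 1.675]
wrist_force: [-0.7, -0.4, -1.0]
width: 17.7
```

```bash
python3 -c "
from h import *
where()"
```

```text
rake in tray [115.  -34.3] tips z 17.0 t 8.95 F [-0.7 -0.4 -1. ] M [-0.06  0.03 -0.04] w 17.7 rpy [ 3.139e+00 -1.000e-03  1.675e+00]
```

jog_arm:
  rows: "0 0 0 0 0 0.5 10; 0 0 0 0 0 0.5 10; 0 0 0 0 0 0.5 10; 0 0 0 0 0 0.5 10; 0 0 0 0 0 0.5 10; 0 0 0 0 0 0.5 10; 0 0 0 0 0 0.5 10; 0 0 0 0 0 0.5 10; 0 0 0 0 0 0.5 10; 0 0 0 0 0 0.5 10"

```text
t: 10.2
eef_pos: [677.8, 128.3, 118.7]
tool_rot: [3.139, -0.001, 1.675]
wrist_force: [1.2, -0.8, -0.6]
width: 17.9
```

jog_arm:
  rows: "0 0 0 0 0 0.4 10; 0 0 0 0 0 0.4 10; 0 0 0 0 0 0.4 10; 0 0 0 0 0 0.4 10; 0 0 0 0 0 0.4 10; 0 0 0 0 0 0.4 10; 0 0 0 0 0 0.4 10; 0 0 0 0 0 0.4 10; 0 0 0 0 0 0.4 10; 0 0 0 0 0 0.4 10"

```text
t: 11.45
eef_pos: [677.9, 128.4, 115.9]
tool_rot: [3.138, -0.001, 1.676]
wrist_force: [-1.0, -0.1, 2.7]
width: 17.8
```

jog_arm:
  rows: "0 0 0 0 0 0.5 10; 0 0 0 0 0 0.5 10; 0 0 0 0 -3 0.4 10; 0 0 0 0 -5 0.4 10; 0 0 0 0 -6 0.4 10; 0 0 0 0 -6 0.4 10; 0 0 0 0 -6 0.4 10; 0 0 0 0 -6 0.4 10; 0 0 0 0 -6 0.4 10; 0 0 0 0 -6 0.5 10"

```text
t: 12.7
eef_pos: [642.7, 123.7, 115.9]
tool_rot: [3.109, 0.001, 1.675]
wrist_force: [4.4, 1.0, 4.5]
width: 17.6
```

```bash
python3 -c "
from h import *
where()"
```

```text
rake in tray [ 79.7 -35. ] tips z 8.9 t 12.7 F [4.4 1.  4.5] M [ 0.06 -1.26  0.06] w 17.6 rpy [3.109e+00 1.000e-03 1.675e+00]
```

jog_arm:
  rows: "0.01 0 0 0 -8 0.4 10; 0.008 0 0 0 -8 0.4 10; 0.008 0 0 0 -8 0.4 10; 0.006 0 0 0 -8 0.4 10; 0.006 0 0 0 -8 0.4 10; 0.006 0 0 0 -8 0.4 10; 0.006 0 0 0 -8 0.4 10; 0.006 0 0 0 -8 0.4 10; 0.006 0 0 0 -8 0.4 10; 0.006 0 0 0 -8 0.4 10"

```text
t: 13.95
eef_pos: [570.5, 115.1, 115.8]
tool_rot: [-3.134, 0.003, 1.674]
wrist_force: [5.1, 1.4, 4.6]
width: 17.7
```

```bash
python3 -c "
from h import *
where()"
```

```text
rake in tray [  6.9 -35.8] tips z 8.79 t 13.95 F [5.1 1.4 4.6] M [ 0.08 -1.33  0.02] w 17.7 rpy [-3.134e+00  3.000e-03  1.674e+00]
```

jog_arm:
  rows: "0 0 0 0 -8 0.4 10; 0.002 0 0 0 -8 0.4 10; 0.002 0 0 0 -8 0.4 10; 0.002 0 0 0 -8 0.4 10; 0.002 0 0 0 -8 0.4 10; 0.002 0 0 0 -8 0.4 10; 0.002 0 0 0 -8 0.4 10; 0.002 0 0 0 0 0 10; 0 0 0 0 5 -6 10; 0 0 0 0 0 -30 10"

```text
t: 15.2
eef_pos: [512.2, 109.5, 147.9]
tool_rot: [-3.108, 0.002, 1.674]
wrist_force: [-0.2, -0.3, -1.2]
width: 17.9
```

Run:
```python
from h import *
where()
im=read_camera("wrist");crop("wrist",0,0,560,420,1.4,"w3.png",im)
crop("top",245,130,325,255,4.6,"t3.png")
```

```text
rake in tray [-51.6 -35.1] tips z 40.91 t 15.2 F [-0.2 -0.3 -1.2] M [-0.09  0.02  0.01] w 17.9 rpy [-3.108e+00  2.000e-03  1.674e+00]
```

View pics/w3.png

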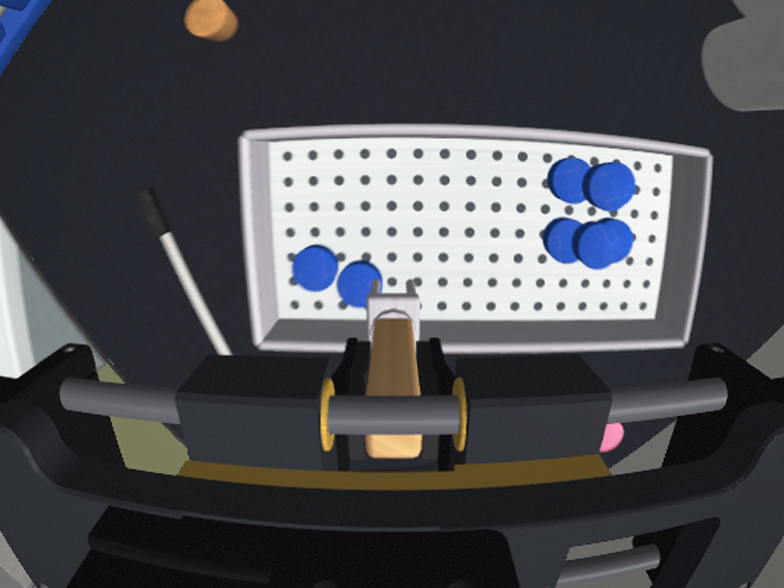

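Run:
```python
from h import *
go(105,0,58,5)
```

```text
t=15.30 p=[515.3 109.7 151. ] rpy=[-3.119e+00  3.000e-03  1.674e+00] F=[ 0.1  0.4 -1.7] w=17.4
-0.005 0.001 -0.001 7.2 30.6 -3.5 10; -0.005 0.001 -0.001 7.2 30.6 -3.4 10; -0.005 0.001 -0.001 7.1 30.6 -3.2 10; -0.005 0.001 -0.001 7.1 30.7 -3.1 10; -0.005 0.001 -0.001 7.1 30.7 -2.9 10
```

jog_arm:
  rows: "-0.005 0 0 0 10 -12 10; -0.005 0 0 7 30 -2 10; -0.005 0 0 8 30 0 10; -0.005 0 0 8 30 0 10; -0.003 0 0 7 30 0 10; 0 0 0 6 20 0 10; 0 0 0 0 0 0 10; 0 0 0 0 0 0 10; 0 0 0 0 0 0 10; 0 0 0 0 0 0 10"

```text
t: 16.55
eef_pos: [641.2, 160.6, 144.3]
tool_rot: [-3.085, 0.001, 1.674]
wrist_force: [0.3, -0.1, -0.9]
width: 17.4
```

Run:
```python
from h import *
where()
go(105,0,28,1)
```

```text
rake in tray [82.2  1.8] tips z 37.29 t 16.55 F [ 0.3 -0.1 -0.9] M [-0.1  -0.1  -0.03] w 17.4 rpy [-3.085e+00  1.000e-03  1.674e+00]
t=16.55 p=[641.2 160.6 144.3] rpy=[-3.085e+00  1.000e-03  1.674e+00] F=[ 0.3 -0.1 -0.9] w=17.4
-0.057 0.001 -0.005 -1.6 23.3 8.0 10
```

jog_arm:
  rows: "0 0 0 0 0 -12 10; -0.028 0 -0.002 0 6 -4 10; -0.028 0 -0.002 0 6 0 10; 0 0 0 0 6 0 10; 0 0 0 0 5 0 10; 0 0 0 0 0 0 10; 0 0 0 0 0 0 10; 0 0 0 0 0 0 10; 0 0 0 0 0 0 10; 0 0 0 0 0 0 10"

```text
t: 17.8
eef_pos: [666.0, 163.0, 161.4]
tool_rot: [3.139, 0.001, 1.678]
wrist_force: [-0.8, -0.1, -1.8]
width: 17.6
```

Run:
```python
from h import *
where()
go(105,0,28,1)
crop("wrist",0,0,560,420,1.4,"w4.png")
```

```text
rake in tray [107.1   1.5] tips z 54.36 t 17.8 F [-0.8 -0.1 -1.8] M [-0.08  0.11  0.05] w 17.6 rpy [3.139e+00 1.000e-03 1.678e+00]
t=17.80 p=[666.  163.  161.4] rpy=[3.139e+00 1.000e-03 1.678e+00] F=[-0.8 -0.1 -1.8] w=17.6
0.003 0.001 -0.000 -1.5 -2.1 26.4 10
```

View pics/w4.png

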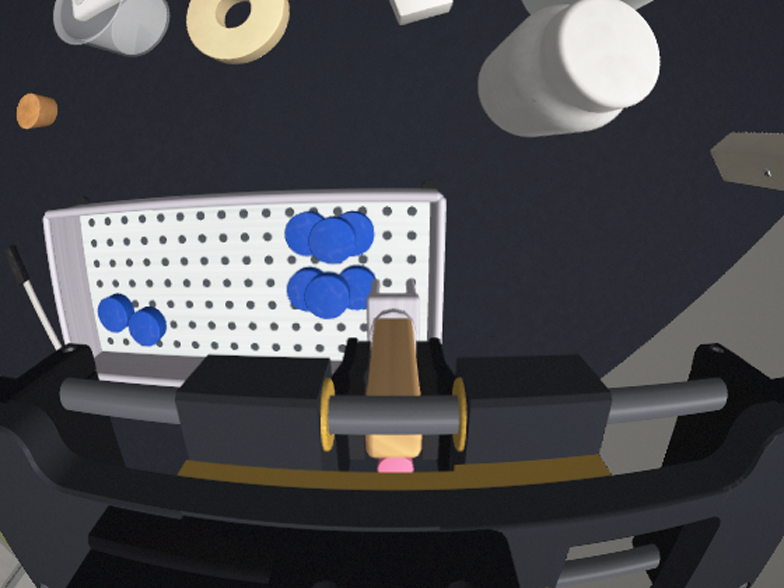

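jog_arm:
  rows: "0 0 0 -1.5 0 6 10; 0 0 0 0 0 7 10; 0 0 0 0 0 7 10; 0 0 0 0 0 5 10; 0 0 0 0 0 0 10; 0 0 0 0 0 0 10; 0 0 0 0 -5 0 10; 0 0 0 0 -5 0 10; 0 0 0 0 -5 0 10; 0 0 0 0 0 0 10"

```text
t: 19.1
eef_pos: [649.9, 159.7, 134.6]
tool_rot: [3.139, 0.001, 1.678]
wrist_force: [-0.7, -0.9, -0.3]
width: 17.8
```

```bash
python3 -c "
from h import *
where()"
```

```text
rake in tray [90.7 -0.1] tips z 27.65 t 19.1 F [-0.7 -0.9 -0.3] M [-0.1   0.01  0.  ] w 17.8 rpy [3.139e+00 1.000e-03 1.678e+00]
```

jog_arm:
  rows: "0 0 0 0 -5 0 10; 0 0 0 0 -5 0 10; 0 0 0 0 -5 0 10; 0 0 0 0 -5 0 10; 0 0 0 0 -5 0 10; 0 0 0 0 -5 0 10; 0 0 0 0 -5 0 10; 0 0 0 0 -5 0 10; 0 0 0 0 -5 0 10; 0 0 0 0 -5 0 10"

```text
t: 20.35
eef_pos: [597.2, 153.9, 134.8]
tool_rot: [3.138, 0.001, 1.678]
wrist_force: [-0.3, 0.4, -1.3]
width: 17.7
```

```bash
python3 -c "
from h import *
where()"
```

```text
rake in tray [37.7 -0.1] tips z 27.82 t 20.35 F [-0.3  0.4 -1.3] M [-0.07  0.06  0.01] w 17.7 rpy [3.138e+00 1.000e-03 1.678e+00]
```

jog_arm:
  rows: "0 0 0 0 -5 0 10; 0 0 0 0 -5 0 10; 0 0 0 0 0 -8 10; 0 0 0 0 0 -8 10; 0 0 0 0 0 -8 10; 0 0 0 0 6 -4 10; 0 0 0 3 10 0 10; 0 0 0 6 10 0 10; 0 0 0 6 10 0 10; 0 0 0 6 10 0 10"

```text
t: 21.6
eef_pos: [633.5, 180.3, 165.4]
tool_rot: [3.136, 0.001, 1.678]
wrist_force: [-0.2, 0.5, -0.4]
width: 17.9
```

Run:
```python
from h import *
where()
go(107,34,54,1)
c=camera_info("wrist");im=read_camera("wrist");crop("wrist",0,60,400,290,2,"w5.png",im);print(np.array(c["extrinsics"]).round(4).tolist())
```

```text
rake in tray [76.6 22.2] tips z 58.4 t 21.6 F [-0.2  0.5 -0.4] M [-0.14  0.05  0.03] w 17.9 rpy [3.136e+00 1.000e-03 1.678e+00]
t=21.60 p=[633.5 180.3 165.4] rpy=[3.136e+00 1.000e-03 1.678e+00] F=[-0.2  0.5 -0.4] w=17.9
0.005 0.001 -0.001 11.9 30.3 4.6 10
[[0.9943, 0.1068, 0.0057, -650.0466], [0.1007, -0.9528, 0.2865, 95.951], [0.0361, -0.2843, -0.9581, 343.7852], [0.0, 0.0, 0.0, 1.0]]
```

View pics/w5.png

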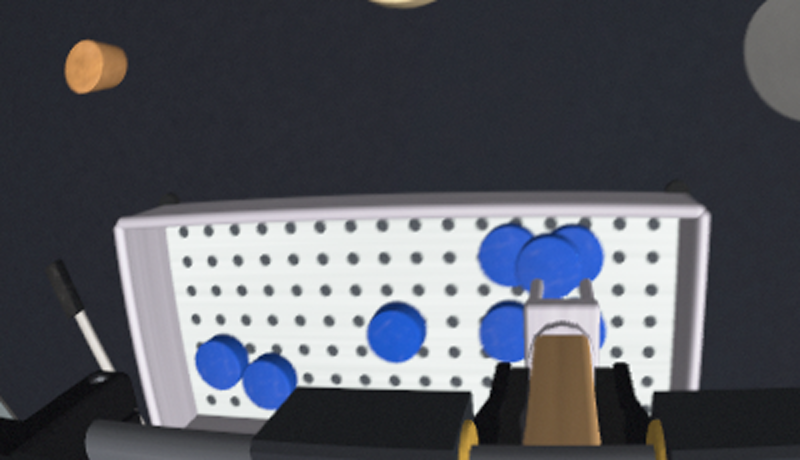

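The swept cap lies flat in the middle third at crop (397,332). The left column still has its top cap, so I'll repeat the sweep there.

jog_arm:
  rows: "0.004 0 0 4 10 0 10; 0 0 0 4 10 0 10; 0 0 0 4 9 0 10; 0 0 0 0 0 0 10; 0 0 0 0 0 8 10; 0 0 0 0 0 8 10; 0 0 0 0 0 8 10; 0 0 0 0 0 5 10; 0 0 0 0 0 0 10; 0 0 0 0 0 0 10"

```text
t: 22.9
eef_pos: [662.0, 197.0, 132.4]
tool_rot: [-3.14, 0.001, 1.679]
wrist_force: [-0.2, 0.4, -1.4]
width: 17.4
```

Run:
```python
from h import *
where();go(107,34,27.7,1)
```

```text
rake in tray [106.7  35.7] tips z 25.45 t 22.9 F [-0.2  0.4 -1.4] M [-0.08  0.01  0.  ] w 17.4 rpy [-3.140e+00  1.000e-03  1.679e+00]
t=22.90 p=[662.  197.  132.4] rpy=[-3.140e+00  1.000e-03  1.679e+00] F=[-0.2  0.4 -1.4] w=17.4
-0.002 0.001 -0.000 -1.7 0.3 -2.3 10
```

jog_arm:
  rows: "0 0 0 -1.5 0 -2.3 10; 0 0 0 0 -5 0 10; 0 0 0 0 -5 0 10; 0 0 0 0 -5 0 10; 0 0 0 0 -5 0 10; 0 0 0 0 -5 0 10; 0 0 0 0 -5 0 10; 0 0 0 0 -5 0 10; 0 0 0 0 -5 0 10; 0 0 0 0 -5 0 10"

```text
t: 24.15
eef_pos: [615.0, 190.4, 136.3]
tool_rot: [3.141, 0.001, 1.679]
wrist_force: [-0.3, 0.1, -1.8]
width: 17.4
```

```bash
python3 -c "
from h import *
where()"
```

```text
rake in tray [59.3 34.2] tips z 29.29 t 24.15 F [-0.3  0.1 -1.8] M [-0.1  -0.    0.02] w 17.4 rpy [3.141e+00 1.000e-03 1.679e+00]
```

jog_arm:
  rows: "0 0 0 0 -5 0.5 10; 0 0 0 0 -5 0.5 10; 0 0 0 0 -5 0.5 10; 0 0 0 0 -5 0 10; 0 0 0 0 -5 0 10; 0 0 0 0 -5 0 10; 0 0 0 0 0 -8 10; 0 0 0 0 0 -8 10; 0 0 0 0 0 -8 10; 0 0 0 0 0 -8 10"

```text
t: 25.4
eef_pos: [583.0, 186.9, 168.9]
tool_rot: [3.141, 0.001, 1.679]
wrist_force: [0.0, -0.3, -1.8]
width: 17.8
```

Run:
```python
from h import *
where()
c=camera_info("wrist");im=read_camera("wrist");crop("wrist",60,60,460,300,2,"w6.png",im);print(np.array(c["extrinsics"]).round(5).tolist(),c)
plan([530,60,180],1.56,10,10)
```

```text
rake in tray [27.1 34.2] tips z 61.88 t 25.4 F [ 0.  -0.3 -1.8] M [-0.1   0.02 -0.04] w 17.8 rpy [3.141e+00 1.000e-03 1.679e+00]
[[0.99417, 0.10786, 0.00111, -599.86189], [0.10302, -0.95256, 0.2864, 105.01697], [0.03195, -0.28461, -0.95811, 353.29391], [0.0, 0.0, 0.0, 1.0]] {'fx': 325.19226210127806, 'fy': 325.19226210127806, 'cx': 280.6213802280866, 'cy': 206.80310055154857, 'extrinsics': array([[ 9.94165672e-01,  1.07858136e-01,  1.11347129e-03,
        -5.99861885e+02],
       [ 1.03023092e-01, -9.52556018e-01,  2.86397059e-01,
         1.05016969e+02],
       [ 3.19508966e-02, -2.84611411e-01, -9.58110372e-01,
         3.53293908e+02],
       [ 0.00000000e+00,  0.00000000e+00,  0.00000000e+00,
         1.00000000e+00]])}
t=25.45 p=[583.7 187.1 170.1] rpy=[3.139e+00 1.000e-03 1.679e+00] F=[ 0.5 -1.  -0.9] w=17.4
0.000 0.000 0.012 -12.1 -6.7 -1.0 10; 0.000 0.000 0.012 -12.1 -6.6 -1.0 10; 0.000 0.000 0.012 -12.2 -6.4 -1.0 10; 0.000 0.000 0.012 -12.3 -6.3 -1.0 10; 0.000 0.000 0.012 -12.4 -6.1 -1.0 10; 0.000 0.000 0.012 -12.4 -6.0 -1.0 10; 0.000 0.000 0.012 -12.5 -5.8 -1.0 10; 0.000 0.000 0.012 -12.6 -5.7 -1.0 10; 0.000 0.000 0.012 -12.6 -5.5 -1.0 10; 0.000 0.000 0.012 -12.7 -5.4 -1.0 10
```

View pics/w6.png

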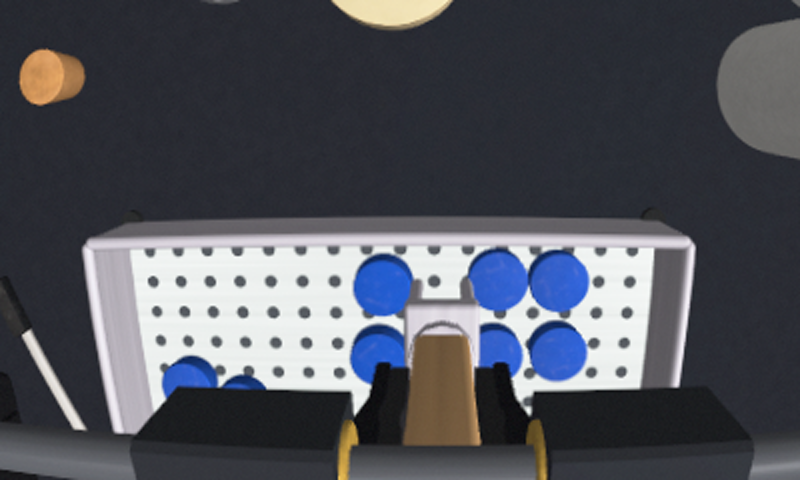

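Run:
```python
from h import *
c=dict(camera_info("wrist"));c["extrinsics"]=[[0.99417,0.10786,0.00111,-599.86189],[0.10302,-0.95256,0.2864,105.01697],[0.03195,-0.28461,-0.95811,353.29391],[0,0,0,1]]
k,s=np.cos(T[2]),np.sin(T[2])
for p in[(383,284),(380,352),(190,383),(498,280),(559,281),(494,350),(558,351)]:
    w=wpix(60+(p[0]+.5)/2-.5,60+(p[1]+.5)/2-.5,23,c)[:2]-T[:2];print(p,np.round([k*w[0]+s*w[1],-s*w[0]+k*w[1]],1))
plan([515,-80,175],1.7,16,10)
```

```text
(383, 284) [ 0.3 34.9]
(380, 352) [-2.1  1.4]
(190, 383) [-100.8  -17.1]
(498, 280) [52.9 36.8]
(559, 281) [81.3 36.3]
(494, 350) [51.9  2.4]
(558, 351) [82.8  1.6]
t=25.45 p=[583.7 187.1 170.1] rpy=[3.139e+00 1.000e-03 1.679e+00] F=[ 0.5 -1.  -0.9] w=17.4
0.000 0.000 -0.001 -16.1 -6.1 -0.3 10; 0.000 0.000 -0.001 -16.1 -6.1 -0.3 10; 0.000 0.000 -0.001 -16.1 -6.1 -0.3 10; 0.000 0.000 -0.001 -16.1 -6.1 -0.3 10; 0.000 0.000 -0.001 -16.1 -6.2 -0.3 10; 0.000 0.000 -0.001 -16.1 -6.2 -0.3 10; 0.000 0.000 -0.001 -16.1 -6.2 -0.3 10; 0.000 0.000 -0.001 -16.1 -6.2 -0.3 10; 0.000 0.000 -0.001 -16.1 -6.2 -0.3 10; 0.000 0.000 -0.001 -16.1 -6.3 -0.3 10; 0.000 0.000 -0.001 -16.0 -6.3 -0.3 10; 0.000 0.000 -0.001 -16.0 -6.3 -0.3 10; 0.000 0.000 -0.001 -16.0 -6.3 -0.3 10; 0.000 0.000 -0.001 -16.0 -6.3 -0.3 10; 0.000 0.000 -0.001 -16.0 -6.4 -0.3 10; 0.000 0.000 -0.001 -16.0 -6.4 -0.3 10
```

jog_arm:
  rows: "0 0 0 -8 -3 -1 10; 0 0 0 -15 -6 -1 10; 0 0 0 -16 -6 0 10; 0 0 0 -16 -6 0 10; 0 0 0 -16 -6 0 10; 0 0 0 -16 -6 0 10; 0 0 0 -16 -6 0 10; 0 0 0 -16 -6 0 10; 0 0 0 -16 -6 0 10; 0 0 0 -16 -6 0 10"

```text
t: 26.7
eef_pos: [540.0, 19.2, 172.1]
tool_rot: [3.139, 0.002, 1.679]
wrist_force: [0.1, -0.5, -1.6]
width: 17.8
```

Run:
```python
from h import *
plan([517,-90,170],1.68,9,10)
```

```text
t=26.70 p=[540.   19.2 172.1] rpy=[3.139e+00 2.000e-03 1.679e+00] F=[ 0.1 -0.5 -1.6] w=17.8
0.000 0.000 -0.000 -11.8 -3.8 0.2 10; 0.000 0.000 -0.000 -11.8 -3.8 0.2 10; 0.000 0.000 -0.000 -11.8 -3.8 0.2 10; 0.000 0.000 -0.000 -11.8 -3.9 0.2 10; 0.000 0.000 -0.000 -11.8 -3.9 0.2 10; 0.000 0.000 -0.000 -11.8 -3.9 0.2 10; 0.000 0.000 -0.000 -11.8 -3.9 0.2 10; 0.000 0.000 -0.000 -11.8 -3.9 0.2 10; 0.000 0.000 -0.000 -11.8 -3.9 0.2 10
```

jog_arm:
  rows: "0 0 0 -14 -4 0 10; 0 0 0 -14 -4 0 10; 0 0 0 -14 -4 0 10; 0 0 0 -14 -4 0 10; 0 0 0 -12 -4 0 10; 0 0 0 -12 -4 0 10; 0 0 0 -12 -4 0 10; 0 0 0 -8 -2 0 10; 0 0 0 0 0 0 10; 0 0 0 0 0 0 10"

```text
t: 27.95
eef_pos: [519.7, -91.6, 172.3]
tool_rot: [3.139, 0.002, 1.677]
wrist_force: [-0.8, -0.2, -1.1]
width: 17.4
```

Run:
```python
from h import *
plan([517,-90,116],1.68,1,10)
crop("side",140,255,240,345,5,"s7.png")
```

```text
t=27.95 p=[519.7 -91.6 172.3] rpy=[3.139e+00 2.000e-03 1.677e+00] F=[-0.8 -0.2 -1.1] w=17.4
0.003 0.002 -0.003 2.0 -2.6 56.3 10
```

View pics/s7.png

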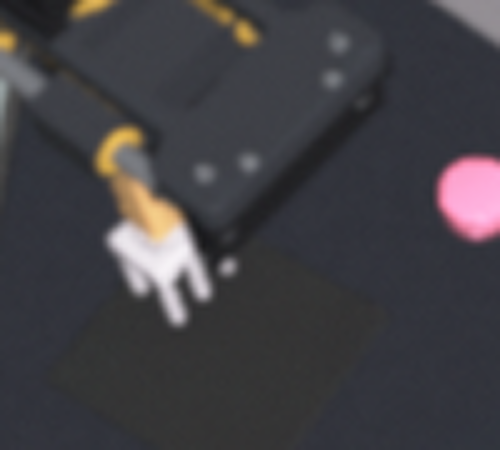

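jog_arm:
  rows: "0.003 0 0 2 -2 7 10; 0 0 0 0 0 8 10; 0 0 0 0 0 8 10; 0 0 0 0 0 8 10; 0 0 0 0 0 8 10; 0 0 0 0 0 7 10; 0 0 0 0 0 5 10; 0 0 0 0 0 1 10; 0 0 0 0 0 0.5 10; 0 0 0 0 0 0 10"

```text
t: 29.25
eef_pos: [517.5, -88.7, 115.5]
tool_rot: [-3.141, 0.001, 1.679]
wrist_force: [0.3, -0.5, -1.4]
width: 17.4
```

jog_arm:
  rows: "0 0 0 0 0 0.5 10; 0 0 0 0 0 0.5 10; 0 0 0 0 0 0.5 10; 0 0 0 0 0 0.4 10; 0 0 0 0 0 0.4 10; 0 0 0 0 0 0.4 10; 0 0 0 0 0 0.4 10; 0 0 0 0 0 0.4 10; 0 0 0 0 0 0.4 10; 0 0 0 0 0 0.4 10"

```text
t: 30.5
eef_pos: [517.8, -88.9, 111.5]
tool_rot: [3.141, 0.002, 1.679]
wrist_force: [0.2, -0.6, -1.2]
width: 17.8
```

jog_arm:
  rows: "0 0 0 0 0 0.4 10; 0 0 0 0 0 0.4 10; 0 0 0 0 0 0.4 10; 0 0 0 0 0 0.4 10; 0 0 0 0 0 0.4 10; 0 0 0 0 0 0.4 10; 0 0 0 0 0 0.4 10; 0 0 0 0 0 0.4 10; 0 0 0 0 0 0.4 10; 0 0 0 0 0 0.4 10"

```text
t: 31.75
eef_pos: [517.8, -88.8, 110.9]
tool_rot: [3.14, 0.003, 1.679]
wrist_force: [-2.3, 0.5, 6.2]
width: 17.6
```

Contact was felt at z=110.9, the height at which I gripped it. I'll release with a zero shift, then retreat straight up.

jog_arm:
  rows: "0 0 0 0 0 -0.2 10; 0 0 0 0 0 0 10; 0 0 0 0 0 0 40; 0 0 0 0 0 0 87; 0 0 0 0 0 0 87; 0 0 0 0 0 0 87; 0 0 0 0 0 0 87; 0 0 0 0 0 0 87; 0 0 0 0 0 0 87; 0 0 0 0 0 0 87"

```text
t: 33.0
eef_pos: [518.3, -89.0, 110.3]
tool_rot: [3.139, 0.003, 1.679]
wrist_force: [0.2, 1.0, -0.8]
width: 84.8
```

jog_arm:
  rows: "0 0 0 0 0 0 87; 0 0 0 0 0 -10 87; 0 0 0 0 0 -15 87; 0 0 0 0 0 -20 87; 0 0 0 0 0 -20 87; 0 0 0 0 0 -20 87; 0 0 0 0 0 -20 87; 0 0 0 0 0 -10 87; 0 0 0 0 0 0 87; 0 0 0 0 0 0 87"

```text
t: 34.25
eef_pos: [518.2, -88.7, 235.6]
tool_rot: [3.134, 0.006, 1.679]
wrist_force: [-0.1, -0.4, 0.0]
width: 86.7
```

Run:
```python
from h import *
c=camera_info("wrist");im=read_camera("wrist");s=sense();print(s["eef_pos"],s["width"],s["wrist_force"])
# handle (orange/wood) blob near the gripper line
h=cv2.cvtColor(im,cv2.COLOR_BGR2HSV);m=cv2.inRange(h,(8,80,150),(25,255,255));m[250:]=0
n,l,st,ce=cv2.connectedComponentsWithStats(m)
for i in range(1,n):
    if st[i,4]>60:print("wood",st[i],ce[i].round(1),wpix(*ce[i],136,c).round(1))
for cam in("wrist","top"):
    g=im if cam=="wrist" else read_camera("top");b=cv2.inRange(cv2.cvtColor(g,cv2.COLOR_BGR2HSV),(105,150,120),(125,255,255))
    n,l,st,ce=cv2.connectedComponentsWithStats(b)
    k,q=np.cos(T[2]),np.sin(T[2])
    for i in range(1,n):
        if st[i,4]>20:
            w=(wpix(*ce[i],23,c) if cam=="wrist" else pix("top",*ce[i],23))[:2]-T[:2];print(cam,st[i],np.round([k*w[0]+q*w[1],-q*w[0]+k*w[1]],1))
```

```text
[518.16352495 -88.69833413 235.46993624] 87.05157385650611 [-0.21835247  0.21951909  0.43128665]
wood [269 186  22  43 477] [280.2 216.5] [518.7 -89.8 136. ]
wrist [234   0  50  18 531] [-84.4 -32.7]
wrist [407   0  12   3  24] [ 84.9 -12.5]
top [277 158   8   8  41] [81.9 -0.2]
top [265 160   7   8  45] [79.7 35.1]
top [266 169   7   9  42] [51.2 35.1]
top [279 169   7   7  33] [51.6 -1.5]
top [281 189   8   8  43] [-5.1 -2.9]
top [268 190   8   7  44] [-2.8 32.7]
top [294 216   7   6  35] [-78.1 -29.8]
top [291 226   7   7  38] [-105.7  -19.5]
top [ 187  313   61   63 1480] [-383.6  218.2]
top [208 337  14  13  50] [-387.6  220.5]
```

```bash
python3 -c "
from plant import *
print(sign_off())"
```

```text
the job is handed in; nothing more can be done
None
```

The job is handed in: all eight caps lie in one layer on the bed, and the rake is back on its pad and released. No verdict was reported.

**What I did:** I lifted the rake and felt the bed at about 9 mm above the bench. I drew the right-hand pair of caps into the near third, with about 6 N normal force and 5 N drag in the readings at the end of each move. I then swept the two top caps forward off the heap with the rake at upper-layer height. Both dropped flat into the middle third.

**Last checks, at about 34 s of the 72 s:**

| Third | Caps | x in the tray frame (mm) |
|---|---|---|
| Near | 2 | −106, −78 |
| Middle | 2 | −5, −3 |
| Far | 4 | 51, 52, 80, 82 |

- **Caps flat:** the top camera showed eight separate cap-sized blobs, and the last viewed wrist picture showed the caps in view lying flat.
- **Rake:** it touched the pad again at the height where I first gripped it. Its handle then stood under the open gripper near the middle of the pad. I judged it upright from image measurements, because the 12-picture viewing limit was used up by then.
- **Contact force:** it was read only at the end of each move, so I did not see the peaks in between.

**What went wrong on the way:** one fast transfer over the heap tilted the tool by 0.06 rad and dropped the tines by about 20 mm, to about the height of the top caps. The next picture showed the caps undisturbed, and I made later moves more slowly.

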